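Swing the brass bar about its post into the electrode clip

ROBOT

A 6-joint arm with a two-finger parallel gripper is mounted at the origin on the work surface. World frame = base frame: x ahead of the robot, y to its left, z up, the work surface at z = 0. Lengths are in m, angles in degrees, forces in N, time in s.
With the tool pointing down it reaches from about 0.3 to 0.75 m from the base axis. Payload 8.5 kg.
Tool frame: the origin (TCP) lies at the very end of the fingers, on their centre line; the grasp point (between the pads) lies 19 mm behind it (env.pinch_z is the distance from the TCP to the grasp point, in m); z points along the fingers, y is the line along which they close (so a half turn about z gives the same grasp; the last joint's range is limited). The gripper opens to 85 mm and grips with 20 to 120 N. Pads are 22 mm wide; open, the fingers measure 114 mm over their backs; the gripper's body (76 mm by 85 mm) begins 54 mm behind the grasp point. The pads swing forward as they close: fully open they stand 13 mm farther back than shut.
Start: joints at [58.711, 21.807, 74.336, -0, 83.858, -12.336], TCP at [0.179, 0.52, 0.231] pointing down, gripper open.
Joint ranges: [-178.18, 178.18], [-50.72, 133.34], [12.68, 142.11], [-81.47, 261.47], [9.98, 163.14], [-165.26, 165.26]. Speed limits (degrees/s): [136.94, 136.94, 180, 180, 180, 180].

INTERFACE

Orientations are given as a 3x3 rotation matrix whose columns are the frame's x, y, z axes.
In Python, from rig import env, viewer gives the robot as it stands.
- The arm moves only by the tool drive_tool, never from a script. Its argument "series" is a list of rows, each a list of 3 entries, a list of its own where there are three numbers: the shift along the tool's x, y, z in m, then the turn about the tool's z in degrees, then the finger opening in m, from 0 to 0.0854. A call has 1 to 20 rows; each row is the pose to reach, as a shift and turn from the pose commanded when the call began, along the tool's axes at that moment; what a row does not reach only later rows make up. A row lasts 1/10 s, in which the tool goes at most 50 mm and 8.59 degrees, less where a joint would pass 70% of its speed; a pose out of reach is approached as far as the arm can. A call with a gripper value outside its range is refused whole. The fingers move at their own pace and stop on an object; "newtons" is the grip in N (left out, the last holds). Time passes only in rows, so rows that repeat a pose let the fingers close. It gives the time, the measured TCP pose, the force, the opening and the grip force at its end, in the units of the state.
- env.observe(): the state, without advancing time (a new reading comes with each control period).
- viewer.get_image(name): name is "side" or "top" or "wrist"; returns a dict with "img" (420x560x3 uint8, red, green, blue), "depth" (420x560 float32, m along the optical axis (not along the pixel's ray), 0 where there is no reading), "camera_matrix" (3x3 intrinsics, pixels), "rvec" (rotation vector, rad) and "tvec" (3), from world to camera coordinates, as OpenCV has them. Camera axes: x right, y down, z forward; pixel columns grow to the right and rows downward; lengths in m; the calibration is good to about 2 mm. A picture is of the moment at which its call begins.
- env.close_job(): hands the job in; it is judged then, once.
The state is a dict: "time_s": time; "q": joint angles; "qvel": joint speeds; "joint_efforts": joint torques, N m; "position": TCP position; "tool_rot": TCP orientation; "ft_force": force on the tool from outside, world axes, zero at the start; "wrist_torque": the same for the moment, N m; "grip_width": finger opening in m; "gripper_force": force on a finger pad.
Only numpy, scipy, OpenCV 4.12 (cv2) and the standard library are available. Lean on these libraries where they do the work, as an engineer would, in place of code of your own. Each camera call takes 0.05 s, during which the arm holds its last target. There are 200 camera calls.

TASK

The long brass bar lies askew on the wooden electrode board. First slide it lengthwise until its rounded end rests against the end stop, with the bar still askew, and draw that end up against the far side of the steel post; then swing it about that post, away from the robot, past the sprung roller until it has clicked in and lies fully home against the pad, in line with the board. The clip sits up to 16 mm off from where the board suggests, so go by feel, never force the bar hard against the clip (a push of 15 N is plenty), leave the other things where they are, and let go at the end.

Things in the scene. Friction and masses are not known exactly. Their poses are not given: they have to be found in the camera images.
- board: Dark wooden board fixed to the table, 290 (x) by 300 (y) by 12 mm thick; origin at the centre of its underside, on the table; +x away from the robot, +y to its left when not turned. It carries one rigid metal clip (post, stop, strap, pad, roller) that is clamped up to 16 mm either way along the board's x from the places told here: that shift d is not reported, and it does not give.
- post_mark (a point): Mark on the board's top at x = 15, y = -100 mm in its frame. The clip's upright steel post (radius 8, 34 high) stands here plus d along x. Behind it, towards the board's -y, is the end stop: a block 26 high, its flat face 12 mm from this mark towards -y and facing +y, reaching from 30 mm nearer the robot (-x) to 113 mm beyond (all plus d).
- pad_mark (a point): Mark on the board's top at x = 47, y = 65 mm in its frame: plus d along x, the middle of the pad's face, which looks to -x. The pad is a block 20 high and 70 wide along y (30 to 100), 81 deep; a strap 3 high joins the parts at x = 110 to 128. Home, the bar's far side lies on the pad, its near side on the post, its middle line along the board's y at x = 35 (plus d).
- catch_mark (a point): Mark on the board's top at x = 29, y = 115 mm in its frame: plus d along x, the upright axis of the sprung steel roller (radius 8) at rest. It sticks out to -y from its housing, a block 28 high, x = 14 to 128 (plus d), y = 117 to 143. The bar's end pushes it back along +y in passing; with the bar home it sits behind the near side of that round end and holds it in.
- bar_mid (a point): Centre, half-way up, of the long loose brass bar lying flat on the board: 24 wide, 16 high, 224 long overall, half-round ends (radius 12), 0.5 to 0.75 kg. Its y axis runs along the bar to its roller end, z up. It starts turned 24 to 29 degrees, roller end towards the robot. Sliding it takes up to 8 N, swinging it past the roller 5 to 15 N near the roller end. Not the 104 mm bar.
- bar_heel (a point): Centre of the half-round at the long bar's end-stop end, half-way up: 100 mm from the bar's centre along its -y, 12 mm inside its end. It starts on the far side of the post, 25 to 45 mm short of the stop. Home: y = -100 mm in the board's frame. A small vial also stands on the board, nearer the robot; leave it.
- catch (a joint): How far the sprung roller is pushed back, in m: 0 free, about 0.005 as the bar's end passes it, about 0.004 with the bar home. Spring 0.7 N per mm from 3 N, at most 7 mm.

How it is judged:
By the outcome, as a careful person would: the job done as asked, in the order asked, and still so for the second after the job is handed in, with the robot touching nothing.
It also fails if it takes over 72 s, if anything falls off the work surface, if the arm or the gripper's body presses on something with over 40 N, if the wrist force passes 120 N, or if a joint passes its speed limit or range.

## Working session

There is one attempt and no reset: what is moved stays moved. The work goes in short steps, Python scripts to look and compute and a tool call to move; the robot and the scene stay as the last step left them, time stands still between calls to the robot, and variables do not carry over. Pictures are saved under pics/ and viewed, at most 10 in all, crops included, and the job is handed in when it is done.

Besides the shell and the picture viewer there is one more tool, called after ">>>" by a JSON object that holds its "method" and its "body". drive_tool: Moves the arm, as the interface text tells. Its arguments: {"type":"object","properties":{"series":{"type":"array"},"newtons":{"type":"number"}},"required":["series"]}

```bash
mkdir -p pics; ls; cat > h.py <<'E'
import numpy as np,cv2
from rig import env,viewer
def grab(n,save=None):
    v=viewer.get_image(n)
    if save: cv2.imwrite('pics/'+save,cv2.cvtColor(v['img'],cv2.COLOR_RGB2BGR))
    v['R']=cv2.Rodrigues(np.array(v['rvec'],float))[0]; v['t']=np.array(v['tvec'],float).reshape(3)
    return v
def ray(v,px,z):
    px=np.atleast_2d(np.array(px,float)); d=np.c_[px,np.ones(len(px))]@np.linalg.inv(v['camera_matrix']).T@v['R']
    c=-v['R'].T@v['t']; return c+d*((z-c[2])/d[:,2])[:,None]
def proj(v,P):
    return cv2.projectPoints(np.atleast_2d(np.array(P,float)),np.array(v['rvec'],float),v['t'],v['camera_matrix'],None)[0][:,0]
def cloud(v):
    d=v['depth']; h,w=d.shape; u,r=np.meshgrid(np.arange(w),np.arange(h))
    p=np.stack([u,r,np.ones_like(u)],-1)@np.linalg.inv(v['camera_matrix']).T*d[...,None]
    return (p-v['t'])@v['R']
E
python3 - <<'E'
from h import *
for n in('top','side'):
    v=grab(n,n+'1.png'); print(n,-v['R'].T@v['t'])
s=env.observe();print(s['time_s'],s['tool_rot'],s['ft_force'],s['grip_width'])
E
```

```text
pics
top [0.49011318 0.05443675 0.69079659]
side [0.48954398 0.44184582 0.55078034]
0.1 [[-9.45775607e-01  3.24819808e-01 -7.70822681e-04]
 [ 3.24820508e-01  9.45775044e-01 -1.09659644e-03]
 [ 3.72828610e-04 -1.28751318e-03 -9.99999102e-01]] [0.26139014 0.11278751 0.21303104] 0.08510940434321387
```

View pics/top1.png

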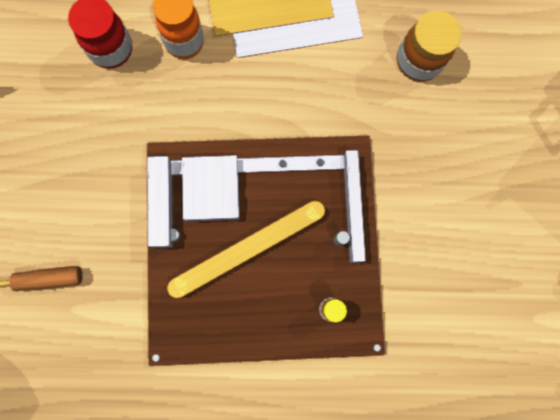

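View pics/side1.png

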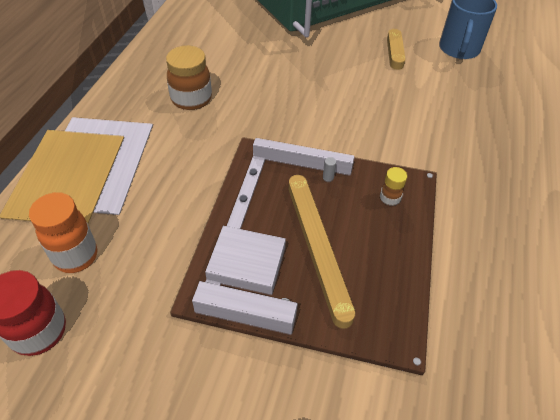

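The top view shows the bar's heel at (316,210) and its roller end at (178,288). The post is at (343,238), the stop at (356,205), the pad at (210,190), the roller at (174,235) and the vial at (334,310). The board is nearly square to the world axes.

```bash
cat > m.py <<'E'
from h import *
def bar(v):
    hsv=cv2.cvtColor(v['img'],cv2.COLOR_RGB2HSV); P=cloud(v)
    m=cv2.inRange(hsv,(15,110,100),(30,255,255))&(((P[...,2]>.02)&(P[...,2]<.034)&(abs(P[...,0]-.46)<.2)&(abs(P[...,1]-.05)<.2))*255).astype('uint8')
    m=cv2.morphologyEx(m,cv2.MORPH_OPEN,np.ones((3,3)))
    c=max(cv2.findContours(m,0,2)[0],key=cv2.contourArea)
    w=ray(v,c[:,0],.028)[:,:2]
    r=cv2.minAreaRect((w*1000).astype('float32')); b=cv2.boxPoints(r)/1000
    e=sorted([(np.linalg.norm(b[i]-b[(i+1)%4]),i) for i in range(4)])
    i=e[0][1]; A=(b[i]+b[(i+1)%4])/2; B=(b[(i+2)%4]+b[(i+3)%4])/2
    if A[1]<B[1]: A,B=B,A
    u=(A-B)/np.linalg.norm(A-B); mid=(A+B)/2
    print('bar mid',mid.round(4),'ang(deg towards robot)',np.degrees(np.arctan2(-u[0],u[1])).round(2),'len,wid',e[2][0],e[0][0],'heel',(mid-.1*u).round(4),'rollerend c',(mid+.1*u).round(4))
    return mid,u
E
python3 - <<'E'
from m import *
v=grab('top'); bar(v); v2=grab('side'); bar(v2)
P=cloud(v)
hsv=cv2.cvtColor(v['img'],cv2.COLOR_RGB2HSV)
# board outline
R=(abs(P[...,0]-.46)<.19)&(abs(P[...,1]-.06)<.19)
m=((P[...,2]>.007)&(P[...,2]<.06)&R).astype('uint8')*255
c=max(cv2.findContours(cv2.morphologyEx(m,cv2.MORPH_OPEN,np.ones((3,3))),0,2)[0],key=cv2.contourArea)
r=cv2.minAreaRect((ray(v,c[:,0],.012)[:,:2]*1000).astype('float32'));print('board',r)
# heights of metal parts
def part(n,lo,hi,box):
    q=P[box[1]:box[3],box[0]:box[2]].reshape(-1,3); q=q[(q[:,2]>lo)&(q[:,2]<hi)]
    print(n,len(q),np.percentile(q,[2,50,98],axis=0).round(4).tolist())
part('stop',.035,.041,(335,145,370,270)); part('post',.043,.050,(330,225,355,250))
part('pad',.029,.035,(178,150,245,225)); part('housing',.037,.043,(140,150,175,250)); part('roller',.02,.06,(172,225,182,245))
part('vial',.03,.1,(315,290,352,330)); part('barz',.02,.035,(230,220,260,260))
E
```

```text
bar mid [0.541  0.0739] ang(deg towards robot) 30.71 len,wid 0.22324924 0.024561951 heel [ 0.5921 -0.0121] rollerend c [0.49   0.1599]
bar mid [0.539 0.075] ang(deg towards robot) 30.54 len,wid 0.22720076 0.025462832 heel [ 0.5898 -0.0111] rollerend c [0.4882 0.1611]
board ((533.0617065429688, 52.953208923339844), (263.56317138671875, 299.1024475097656), 3.509316921234131)
stop 1331 [[0.5302, -0.0719, 0.0357], [0.5964, -0.0625, 0.038], [0.6667, -0.0519, 0.0403]]
post 121 [[0.5492, -0.0526, 0.0441], [0.5564, -0.0452, 0.0459], [0.563, -0.0389, 0.0486]]
pad 3372 [[0.5793, 0.0896, 0.03], [0.618, 0.1233, 0.0322], [0.6573, 0.1568, 0.0344]]
housing 1853 [[0.5434, 0.1729, 0.0378], [0.5975, 0.1868, 0.0401], [0.6525, 0.2011, 0.0424]]
roller 71 [[0.5502, 0.1619, 0.021], [0.5569, 0.1659, 0.0262], [0.564, 0.1693, 0.0289]]
vial 467 [[0.4555, -0.0454, 0.0314], [0.4675, -0.0321, 0.0616], [0.4794, -0.0209, 0.0641]]
barz 580 [[0.5277, 0.0581, 0.0256], [0.5415, 0.0741, 0.0281], [0.5599, 0.0942, 0.0304]]
```

```bash
cat >> h.py <<'E'
def tool(P,dz=None):
    "shift in tool axes from measured TCP to world P"
    s=env.observe(); R=np.array(s['tool_rot']); return (R.T@(np.array(P)-np.array(s['position']))).round(4)
E
python3 - <<'E'
from m import *
v=grab('top')
c=ray(v,[(148,143),(369,136),(384,355),(150,365)],.012)[:,:2]
f=lambda a:np.degrees(np.arctan2(-a[0],a[1])).round(2)
print(c.round(4).tolist(),'yaw',f(c[0]-c[1]),f(c[3]-c[2]),'centre',c.mean(0).round(4))
P=cloud(v)
m=((P[...,2]>.035)&(P[...,2]<.041)).astype('uint8')*255; m[:,:335]=0;m[:,372:]=0;m[:145]=0;m[270:]=0
k=max(cv2.findContours(m,0,2)[0],key=cv2.contourArea); b=cv2.boxPoints(cv2.minAreaRect(ray(v,k[:,0],.038)[:,:2].astype('float32')*1000)); print('stop box',b.round(1).tolist())
m=((P[...,2]>.029)&(P[...,2]<.035)).astype('uint8')*255; m[:,:180]=0;m[:,245:]=0;m[:145]=0;m[225:]=0
k=max(cv2.findContours(m,0,2)[0],key=cv2.contourArea); b=cv2.boxPoints(cv2.minAreaRect(ray(v,k[:,0],.032)[:,:2].astype('float32')*1000)); print('pad box',b.round(1).tolist())
print(tool((.556,.048,.10)))
E
```

```text
[[0.6801, 0.2093], [0.698, -0.0869], [0.4108, -0.1041], [0.3935, 0.191]] yaw 3.44 3.34 centre [0.5456 0.0523]
stop box [[527.2000122070312, -58.79999923706055], [528.0999755859375, -74.30000305175781], [670.0, -65.80000305175781], [669.0999755859375, -50.29999923706055]]
pad box [[575.7000122070312, 155.60000610351562], [580.0, 85.80000305175781], [661.0, 90.80000305175781], [656.7000122070312, 160.60000610351562]]
[-0.5103 -0.3238  0.1312]
```

>>> {"method": "drive_tool", "body": {"series": [[[-0.13, -0.08, 0.03], 10, 0.05], [[-0.17, -0.11, 0.045], 20, 0.05], [[-0.21, -0.135, 0.055], 30, 0.05], [[-0.25, -0.16, 0.065], 40.5, 0.05], [[-0.29, -0.185, 0.075], 40.5, 0.05], [[-0.33, -0.21, 0.085], 40.5, 0.05], [[-0.37, -0.235, 0.095], 40.5, 0.05], [[-0.41, -0.26, 0.105], 40.5, 0.05], [[-0.44, -0.28, 0.115], 40.5, 0.05], [[-0.47, -0.3, 0.12], 40.5, 0.05], [[-0.49, -0.312, 0.128], 40.5, 0.05], [[-0.505, -0.32, 0.131], 40.5, 0.05], [[-0.5103, -0.3238, 0.1312], 40.5, 0.05], [[-0.5103, -0.3238, 0.1312], 40.5, 0.05], [[-0.5103, -0.3238, 0.1312], 40.5, 0.05]], "newtons": 40}}

```text
time_s: 1.75
position: [0.5554, 0.0489, 0.1001]
tool_rot: [[-0.508, 0.861, -0.001], [0.861, 0.508, 0.0], [0.001, -0.0, -1.0]]
ft_force: [-0.5, 0.5, 0.3]
grip_width: 0.0504
gripper_force: 0.0
```

```bash
python3 - <<'E'
from m import *
bar(grab('side')); v=grab('wrist','w1.png'); bar(v); s=env.observe(); print(s['position'],np.array(s['tool_rot']).round(3).tolist(),s['grip_width'],tool((.556,.048,.0145)))
E
```

```text
bar mid [0.5392 0.0763] ang(deg towards robot) 30.73 len,wid 0.225642 0.026457284 heel [ 0.5903 -0.0097] rollerend c [0.4881 0.1622]
bar mid [0.5444 0.0691] ang(deg towards robot) 30.68 len,wid 0.21089396 0.024023097 heel [ 0.5954 -0.0169] rollerend c [0.4934 0.1551]
[0.55527594 0.04958638 0.10059794] [[-0.51, 0.86, 0.0], [0.86, 0.51, 0.0], [0.0, 0.0, -1.0]] 0.05040442697451576 [-0.0017 -0.0002  0.0861]
```

View pics/w1.png

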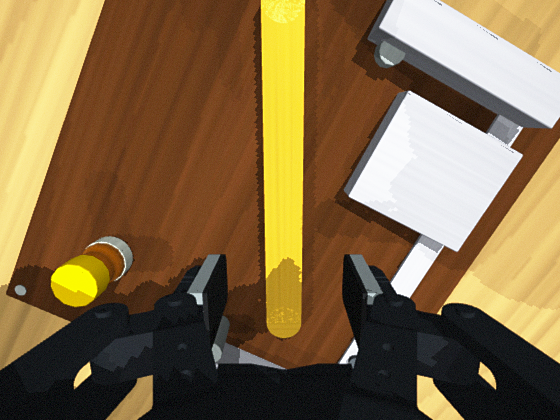

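The wrist view shows the bar centred between the open fingers (column 283), with nothing under either finger. I'll lower and grip.

>>> {"method": "drive_tool", "body": {"series": [[[0, 0, 0.03], 0, 0.05], [[0, 0, 0.06], 0, 0.05], [[0, 0, 0.075], 0, 0.05], [[0, 0, 0.082], 0, 0.05], [[0, 0, 0.085], 0, 0.05], [[0, 0, 0.085], 0, 0.05], [[0, 0, 0.085], 0, 0.02], [[0, 0, 0.085], 0, 0.015], [[0, 0, 0.085], 0, 0.015], [[0, 0, 0.085], 0, 0.015], [[0, 0, 0.085], 0, 0.015], [[0, 0, 0.085], 0, 0.015]], "newtons": 40}}

```text
time_s: 3.05
position: [0.5563, 0.0481, 0.0161]
tool_rot: [[-0.509, 0.861, 0.001], [0.861, 0.509, -0.0], [-0.001, 0.001, -1.0]]
ft_force: [-2.2, 0.3, 5.3]
grip_width: 0.0231
gripper_force: 40.2
```

>>> {"method": "drive_tool", "body": {"series": [[[-0.004, 0, -0.0005], 0, 0.015], [[-0.008, 0, -0.0005], 0, 0.015], [[-0.012, 0, -0.0005], 0, 0.015], [[-0.016, 0, -0.0005], 0, 0.015], [[-0.02, 0, -0.0005], 0, 0.015], [[-0.024, 0, -0.0005], 0, 0.015], [[-0.027, 0, -0.0005], 0, 0.015], [[-0.028, 0, -0.0005], 0, 0.015], [[-0.028, 0, -0.0005], 0, 0.015]]}}

```text
time_s: 3.95
position: [0.5702, 0.0244, 0.0161]
tool_rot: [[-0.508, 0.861, -0.0], [0.861, 0.508, 0.001], [0.001, 0.0, -1.0]]
ft_force: [-3.4, 4.3, 6.3]
grip_width: 0.023
gripper_force: 40.1
```

>>> {"method": "drive_tool", "body": {"series": [[[-0.0015, 0, 0], 0, 0.015], [[-0.003, 0, 0], 0, 0.015], [[-0.003, 0, 0], 0, 0.015]]}}

```text
time_s: 4.25
position: [0.5717, 0.0219, 0.0161]
tool_rot: [[-0.508, 0.861, -0.0], [0.861, 0.508, 0.001], [0.001, 0.0, -1.0]]
ft_force: [-3.2, 5.5, 5.6]
grip_width: 0.0229
gripper_force: 40.1
```

```bash
python3 - <<'E'
from m import *
bar(grab('top'));bar(grab('side'));s=env.observe(); print(s['position'],s['ft_force'])
E
```

```text
bar mid [0.5069 0.1412] ang(deg towards robot) -87.59 len,wid 0.018742243 0.0075233327 heel [0.4069 0.137 ] rollerend c [0.6068 0.1455]
bar mid [0.5436 0.0703] ang(deg towards robot) 30.55 len,wid 0.18020801 0.026697608 heel [ 0.5944 -0.0158] rollerend c [0.4928 0.1564]
[0.57164324 0.02192035 0.01612913] [-3.32376672  4.02786826  4.98201173]
```

>>> {"method": "drive_tool", "body": {"series": [[[-0.001, 0, 0], 0, 0.015], [[-0.002, 0, 0], 0, 0.015], [[-0.002, 0, 0], 0, 0.015]]}}

```text
time_s: 4.65
position: [0.5726, 0.0203, 0.0161]
tool_rot: [[-0.508, 0.861, -0.0], [0.861, 0.508, 0.001], [0.001, 0.0, -1.0]]
ft_force: [-3.9, 5.4, 5.2]
grip_width: 0.0231
gripper_force: 40.2
```

>>> {"method": "drive_tool", "body": {"series": [[[-0.001, 0, 0], 0, 0.015], [[-0.0015, 0, 0], 0, 0.015], [[-0.0015, 0, 0], 0, 0.015]]}}

```text
time_s: 4.95
position: [0.5733, 0.0191, 0.0161]
tool_rot: [[-0.508, 0.861, -0.001], [0.861, 0.508, 0.001], [0.001, 0.0, -1.0]]
ft_force: [-3.7, 6.5, 5.3]
grip_width: 0.0228
gripper_force: 40.2
```

>>> {"method": "drive_tool", "body": {"series": [[[-0.001, 0, 0], 0, 0.015], [[-0.0015, 0, 0], 0, 0.015], [[-0.0015, 0, 0], 0, 0.015]]}}

```text
time_s: 5.25
position: [0.5741, 0.0178, 0.0161]
tool_rot: [[-0.508, 0.861, -0.0], [0.861, 0.508, 0.001], [0.001, 0.0, -1.0]]
ft_force: [-3.9, 5.2, 5.9]
grip_width: 0.0229
gripper_force: 40.2
```

>>> {"method": "drive_tool", "body": {"series": [[[-0.001, 0, 0], 0, 0.015], [[-0.0015, 0, 0], 0, 0.015], [[-0.0015, 0, 0], 0, 0.015]]}}

```text
time_s: 5.55
position: [0.5746, 0.0169, 0.0161]
tool_rot: [[-0.508, 0.861, -0.001], [0.861, 0.508, 0.002], [0.002, -0.0, -1.0]]
ft_force: [-4.7, 7.5, 7.3]
grip_width: 0.0228
gripper_force: 40.3
```

>>> {"method": "drive_tool", "body": {"series": [[[-0.001, 0, 0], 0, 0.015], [[-0.0015, 0, 0], 0, 0.015], [[-0.0015, 0, 0], 0, 0.015]]}}

```text
time_s: 5.85
position: [0.5746, 0.0169, 0.0161]
tool_rot: [[-0.508, 0.861, -0.003], [0.861, 0.508, 0.004], [0.005, -0.0, -1.0]]
ft_force: [-6.9, 14.0, 9.7]
grip_width: 0.0229
gripper_force: 40.6
```

>>> {"method": "drive_tool", "body": {"series": [[[0.0025, -0.0035, 0], 0, 0.015], [[0.0043, -0.0071, 0], 0, 0.015], [[0.0061, -0.0107, 0], 0, 0.015], [[0.0079, -0.0142, 0], 0, 0.015], [[0.0097, -0.0178, 0], 0, 0.015], [[0.0107, -0.0196, 0], 0, 0.015], [[0.0107, -0.0196, 0], 0, 0.015]]}}

```text
time_s: 6.55
position: [0.5552, 0.0151, 0.0162]
tool_rot: [[-0.509, 0.861, 0.004], [0.861, 0.509, 0.002], [-0.001, 0.005, -1.0]]
ft_force: [5.1, 11.4, 0.3]
grip_width: 0.0233
gripper_force: 40.4
```

>>> {"method": "drive_tool", "body": {"series": [[[0.0007, -0.0013, 0], 0, 0.015], [[0.0014, -0.0027, 0], 0, 0.015], [[0.0014, -0.0027, 0], 0, 0.015]]}}

```text
time_s: 6.85
position: [0.5525, 0.0149, 0.0162]
tool_rot: [[-0.509, 0.861, 0.005], [0.861, 0.509, 0.002], [-0.001, 0.005, -1.0]]
ft_force: [7.9, 12.0, -0.9]
grip_width: 0.0228
gripper_force: 40.4
```

```bash
python3 - <<'E'
from m import *
v=grab('side','s2.png');bar(v);s=env.observe(); print(s['position'],s['ft_force'])
cv2.imwrite('pics/s2c.png',cv2.resize(cv2.cvtColor(v['img'],cv2.COLOR_RGB2BGR)[120:370,170:450],None,fx=2,fy=2))
E
```

```text
bar mid [0.522  0.0661] ang(deg towards robot) 31.77 len,wid 0.17413059 0.02692906 heel [ 0.5747 -0.0189] rollerend c [0.4694 0.1511]
[0.55250311 0.01487727 0.01619369] [ 5.97376842 11.27866084 -0.0221104 ]
```

View pics/s2c.png

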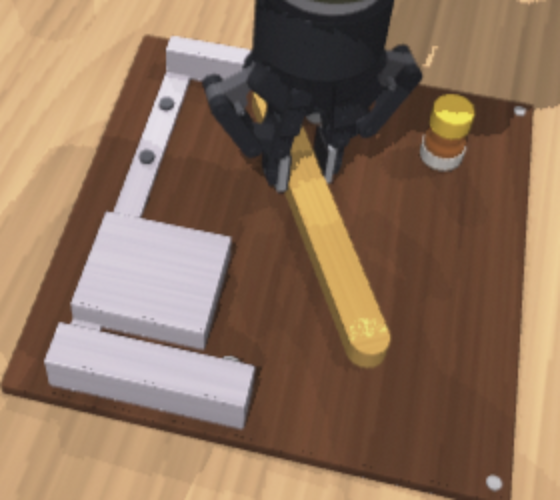

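The bar is held near its heel end. The roller end, at (368,345) in the crop, is well clear of the pad. I'll keep drawing it to the post.

>>> {"method": "drive_tool", "body": {"series": [[[0.0009, -0.0018, 0], 0, 0.015], [[0.0018, -0.0035, 0], 0, 0.015], [[0.0018, -0.0035, 0], 0, 0.015]]}}

```text
time_s: 7.2
position: [0.5485, 0.0146, 0.0162]
tool_rot: [[-0.509, 0.861, 0.005], [0.861, 0.509, 0.002], [-0.001, 0.005, -1.0]]
ft_force: [6.8, 12.2, -0.5]
grip_width: 0.023
gripper_force: 40.4
```

>>> {"method": "drive_tool", "body": {"series": [[[0.0007, -0.0013, 0], 0, 0.015], [[0.0009, -0.0018, 0], 0, 0.015], [[0.0009, -0.0018, 0], 0, 0.015]]}}

```text
time_s: 7.5
position: [0.5468, 0.0145, 0.0162]
tool_rot: [[-0.509, 0.861, 0.005], [0.861, 0.509, 0.002], [-0.001, 0.005, -1.0]]
ft_force: [7.9, 10.8, -0.9]
grip_width: 0.0228
gripper_force: 40.5
```

>>> {"method": "drive_tool", "body": {"series": [[[0.0007, -0.0013, 0], 0, 0.015], [[0.0009, -0.0018, 0], 0, 0.015], [[0.0009, -0.0018, 0], 0, 0.015]]}}

```text
time_s: 7.8
position: [0.5448, 0.0144, 0.0162]
tool_rot: [[-0.509, 0.861, 0.006], [0.861, 0.509, 0.002], [-0.002, 0.006, -1.0]]
ft_force: [7.1, 12.2, -2.1]
grip_width: 0.0228
gripper_force: 40.5
```

>>> {"method": "drive_tool", "body": {"series": [[[0.0007, -0.0013, 0], 0, 0.015], [[0.0009, -0.0018, 0], 0, 0.015], [[0.0009, -0.0018, 0], 0, 0.015]]}}

```text
time_s: 8.1
position: [0.5428, 0.0142, 0.0162]
tool_rot: [[-0.509, 0.861, 0.006], [0.861, 0.509, 0.002], [-0.001, 0.006, -1.0]]
ft_force: [7.9, 11.7, -0.8]
grip_width: 0.0229
gripper_force: 40.6
```

>>> {"method": "drive_tool", "body": {"series": [[[0.0005, -0.0009, 0], 0, 0.015], [[0.0007, -0.0013, 0], 0, 0.015], [[0.0007, -0.0013, 0], 0, 0.015]]}}

```text
time_s: 8.4
position: [0.5413, 0.0141, 0.0162]
tool_rot: [[-0.509, 0.861, 0.006], [0.861, 0.509, 0.001], [-0.002, 0.006, -1.0]]
ft_force: [7.6, 11.3, -1.2]
grip_width: 0.0227
gripper_force: 40.6
```

>>> {"method": "drive_tool", "body": {"series": [[[0.0005, -0.0009, 0], 0, 0.015], [[0.0007, -0.0013, 0], 0, 0.015], [[0.0007, -0.0013, 0], 0, 0.015]]}}

```text
time_s: 8.7
position: [0.5406, 0.014, 0.0162]
tool_rot: [[-0.509, 0.86, 0.007], [0.86, 0.509, 0.001], [-0.003, 0.007, -1.0]]
ft_force: [11.0, 11.0, -4.4]
grip_width: 0.0227
gripper_force: 41.0
```

>>> {"method": "drive_tool", "body": {"series": [[[0.0005, -0.0009, 0], 0, 0.015], [[0.0007, -0.0013, 0], 0, 0.015], [[0.0007, -0.0013, 0], 0, 0.015]]}}

```text
time_s: 9.0
position: [0.5401, 0.0137, 0.0163]
tool_rot: [[-0.51, 0.86, 0.01], [0.86, 0.51, 0.001], [-0.004, 0.009, -1.0]]
ft_force: [14.0, 12.1, -6.8]
grip_width: 0.0229
gripper_force: 42.3
```

The x force climbed from 7.6 N to 14 N while the tool stopped moving, so the heel is against both the stop and the post. I'll ease off, release and lift.

>>> {"method": "drive_tool", "body": {"series": [[[0, 0.001, 0], 0, 0.015], [[0, 0.001, 0], 0, 0.045], [[0, 0.001, 0], 0, 0.045], [[0, 0.001, 0], 0, 0.045], [[0, 0.001, 0], 0, 0.045], [[0, 0.001, -0.03], 0, 0.045], [[0.03, 0.001, -0.07], 0, 0.045], [[0.06, -0.02, -0.09], 0, 0], [[0.09, -0.06, -0.09], 0, 0], [[0.11, -0.09, -0.09], 0, 0], [[0.11, -0.09, -0.09], 0, 0], [[0.11, -0.09, -0.09], 0, 0], [[0.11, -0.09, -0.09], 0, 0]]}}

```text
time_s: 10.3
position: [0.4039, 0.0615, 0.1058]
tool_rot: [[-0.508, 0.861, 0.001], [0.861, 0.508, -0.0], [-0.001, 0.001, -1.0]]
ft_force: [0.1, 0.1, -0.4]
grip_width: -0.0
gripper_force: 0.0
```

```bash
python3 - <<'E'
from m import *
v=grab('top','t3.png'); cv2.imwrite('pics/t3c.png',cv2.resize(cv2.cvtColor(v['img'],cv2.COLOR_RGB2BGR)[120:370,130:410],None,fx=2,fy=2))
bar(v); m,u=bar(grab('side'));s=env.observe(); print(s['position'],s['ft_force'],s['grip_width'])
E
```

```text
bar mid [0.5255 0.0397] ang(deg towards robot) 32.42 len,wid 0.22433275 0.024570342 heel [ 0.5791 -0.0447] rollerend c [0.4719 0.1241]
bar mid [0.5238 0.0419] ang(deg towards robot) 32.32 len,wid 0.22678982 0.027278272 heel [ 0.5773 -0.0426] rollerend c [0.4704 0.1264]
[0.40370687 0.06160719 0.10553677] [-0.22024451 -0.93212549  0.29800569] 9.782852275696848e-05
```

View pics/t3c.png

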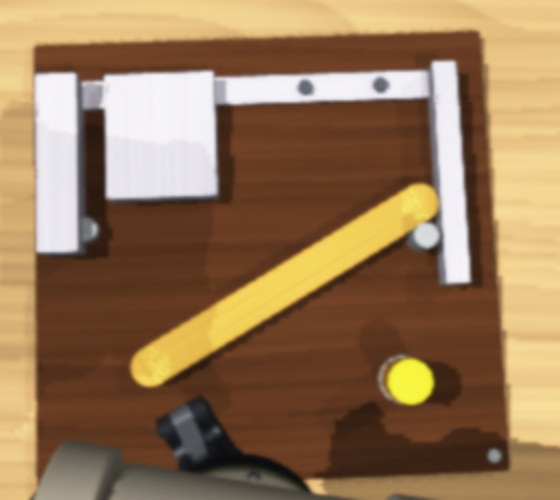

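The heel is at (436,200) in the crop, touching both the stop and the post (427,235). The bar is still about 29° askew. Next I'll work out the push arc.

```bash
cat > arc.py <<'E'
from h import *
h=np.array([.5775,-.0437])
def pose(th,off=.027,s=.17,z=.017):
    t=np.radians(th); u=np.array([-np.sin(t),np.cos(t)]); n=np.array([np.cos(t),np.sin(t)])
    return np.r_[h+s*u-n*off,z]
def ang():
    R=np.array(env.observe()['tool_rot']); return np.degrees(np.arctan2(-R[0,0],R[1,0]))
E
python3 - <<'E'
from arc import *
a=ang(); print(a,pose(32.4,.034))
p=pose(32.4,.034); print('above',tool(np.r_[p[:2],.105]),'down',tool(p))
# arc numbers from start pose with tool angle 30.55
t=np.radians(30.55); R=np.array([[-np.sin(t),np.cos(t),0],[np.cos(t),np.sin(t),0],[0,0,-1]])
for th in np.arange(31,7.9,-1.25): print(round(th,2),(R.T@(pose(th)-p)).round(4).tolist(),round(30.55-max(min(th,30.55),3.4),1))
E
```

```text
30.52907129804432 [0.4577023  0.08161764 0.017     ]
above [-0.0102  0.0567  0.0006] down [-0.0102  0.0566  0.0886]
31.0 [0.001, 0.0111, 0.0] 0.0
29.75 [0.0015, 0.0148, 0.0] 0.8
28.5 [0.002, 0.0186, 0.0] 2.1
27.25 [0.0025, 0.0223, 0.0] 3.3
26.0 [0.0028, 0.026, 0.0] 4.6
24.75 [0.003, 0.0298, 0.0] 5.8
23.5 [0.0032, 0.0335, 0.0] 7.0
22.25 [0.0033, 0.0373, 0.0] 8.3
21.0 [0.0033, 0.041, 0.0] 9.6
19.75 [0.0032, 0.0448, 0.0] 10.8
18.5 [0.0031, 0.0486, 0.0] 12.0
17.25 [0.0028, 0.0523, 0.0] 13.3
16.0 [0.0025, 0.056, 0.0] 14.6
14.75 [0.0021, 0.0598, 0.0] 15.8
13.5 [0.0016, 0.0635, 0.0] 17.0
12.25 [0.0011, 0.0672, 0.0] 18.3
11.0 [0.0004, 0.0709, 0.0] 19.6
9.75 [-0.0003, 0.0746, 0.0] 20.8
8.5 [-0.0011, 0.0783, 0.0] 22.0
```

>>> {"method": "drive_tool", "body": {"series": [[[-0.005, 0.03, 0.01], 0, 0], [[-0.01, 0.055, 0.04], 0, 0], [[-0.01, 0.0565, 0.07], 0, 0], [[-0.01, 0.0565, 0.083], 0, 0], [[-0.01, 0.0565, 0.0885], 0, 0], [[-0.01, 0.0565, 0.0885], 0, 0], [[-0.01, 0.0565, 0.0885], 0, 0]]}}

```text
time_s: 11.1
position: [0.4571, 0.0818, 0.0177]
tool_rot: [[-0.508, 0.861, 0.001], [0.861, 0.508, -0.0], [-0.001, 0.001, -1.0]]
ft_force: [-0.4, 0.1, 0.6]
grip_width: 0.0001
gripper_force: 0.0
```

>>> {"method": "drive_tool", "body": {"series": [[[0.0005, 0.004, 0], 0, 0], [[0.001, 0.007, 0], 0, 0], [[0.001, 0.009, 0], 0, 0], [[0.001, 0.011, 0], 0, 0], [[0.0015, 0.015, 0], 1, 0], [[0.002, 0.0185, 0], 2, 0], [[0.0025, 0.0225, 0], 3, 0], [[0.003, 0.026, 0], 4.5, 0], [[0.003, 0.026, 0], 4.5, 0]]}}

```text
time_s: 12.0
position: [0.4771, 0.0979, 0.0173]
tool_rot: [[-0.439, 0.899, -0.001], [0.899, 0.439, -0.0], [0.0, -0.001, -1.0]]
ft_force: [-1.9, -1.6, 4.7]
grip_width: -0.0002
gripper_force: 2.3
```

```bash
python3 - <<'E'
from m import *
v=grab('top','t4.png'); cv2.imwrite('pics/t4c.png',cv2.resize(cv2.cvtColor(v['img'],cv2.COLOR_RGB2BGR)[120:370,130:410],None,fx=2,fy=2))
bar(v); bar(grab('side'))
E
```

```text
bar mid [ 0.5587 -0.006 ] ang(deg towards robot) 26.53 len,wid 0.110774495 0.024365248 heel [ 0.6034 -0.0955] rollerend c [0.514  0.0835]
bar mid [ 0.5566 -0.003 ] ang(deg towards robot) 26.73 len,wid 0.115231015 0.026400821 heel [ 0.6016 -0.0924] rollerend c [0.5116 0.0863]
```

View pics/t4c.png

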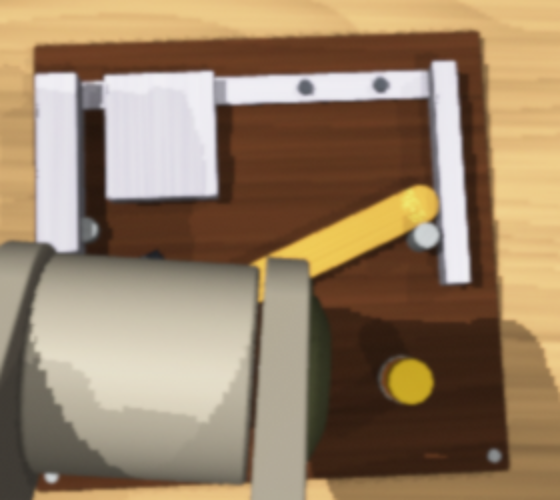

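The bar is swinging (26.6° now) and the heel at (425,205) is still against the post and stop. I'll carry on.

```bash
python3 - <<'E'
from arc import *
for t0,ths in((26.05,np.arange(24.75,9.6,-1.25)),(9.75,np.arange(9,1.9,-.5))):
  t=np.radians(t0); R=np.array([[-np.sin(t),np.cos(t),0],[np.cos(t),np.sin(t),0],[0,0,-1]])
  for th in ths: print(round(th,2),(R.T@(pose(th)-pose(t0))).round(4).tolist(),round(t0-th,1))
E
```

```text
24.75 [0.0006, 0.0039, 0.0] 1.3
23.5 [0.001, 0.0076, 0.0] 2.6
22.25 [0.0014, 0.0113, 0.0] 3.8
21.0 [0.0017, 0.0151, 0.0] 5.1
19.75 [0.0019, 0.0188, 0.0] 6.3
18.5 [0.0021, 0.0226, 0.0] 7.6
17.25 [0.0021, 0.0263, 0.0] 8.8
16.0 [0.0021, 0.0301, 0.0] 10.0
14.75 [0.002, 0.0338, 0.0] 11.3
13.5 [0.0018, 0.0376, 0.0] 12.6
12.25 [0.0015, 0.0413, 0.0] 13.8
11.0 [0.0012, 0.0451, 0.0] 15.0
9.75 [0.0007, 0.0488, 0.0] 16.3
9.0 [0.0003, 0.0022, 0.0] 0.8
8.5 [0.0005, 0.0037, 0.0] 1.2
8.0 [0.0007, 0.0052, 0.0] 1.8
7.5 [0.0009, 0.0067, 0.0] 2.2
7.0 [0.0011, 0.0082, 0.0] 2.8
6.5 [0.0013, 0.0097, 0.0] 3.2
6.0 [0.0014, 0.0112, 0.0] 3.8
5.5 [0.0015, 0.0127, 0.0] 4.2
5.0 [0.0017, 0.0142, 0.0] 4.8
4.5 [0.0018, 0.0157, 0.0] 5.2
4.0 [0.0018, 0.0172, 0.0] 5.8
3.5 [0.0019, 0.0187, 0.0] 6.2
3.0 [0.002, 0.0202, 0.0] 6.8
2.5 [0.002, 0.0217, 0.0] 7.2
2.0 [0.0021, 0.0232, 0.0] 7.8
```

>>> {"method": "drive_tool", "body": {"series": [[[0.0006, 0.004, 0], 1.3, 0], [[0.001, 0.0076, 0], 2.5, 0], [[0.0014, 0.0113, 0], 3.8, 0], [[0.0017, 0.015, 0], 5, 0], [[0.0019, 0.019, 0], 6.3, 0], [[0.002, 0.0226, 0], 7.5, 0], [[0.002, 0.0263, 0], 8.8, 0], [[0.002, 0.03, 0], 10, 0], [[0.002, 0.034, 0], 11.3, 0], [[0.0018, 0.0376, 0], 12.5, 0], [[0.0015, 0.0413, 0], 13.8, 0], [[0.0012, 0.045, 0], 15, 0], [[0.0007, 0.0488, 0], 16.3, 0], [[0.0007, 0.0488, 0], 16.3, 0]]}}

```text
time_s: 13.5
position: [0.5205, 0.1202, 0.0173]
tool_rot: [[-0.169, 0.986, -0.001], [0.986, 0.169, 0.0], [0.001, -0.001, -1.0]]
ft_force: [-3.7, 0.8, 6.0]
grip_width: -0.0
gripper_force: 3.1
```

>>> {"method": "drive_tool", "body": {"series": [[[0.0003, 0.0022, 0], 0.8, 0], [[0.0005, 0.0037, 0], 1.2, 0], [[0.0007, 0.0052, 0], 1.8, 0], [[0.0009, 0.0067, 0], 2.2, 0], [[0.0009, 0.0067, 0], 2.2, 0]]}}

```text
time_s: 14.0
position: [0.5255, 0.1219, 0.0172]
tool_rot: [[-0.131, 0.991, -0.004], [0.991, 0.131, -0.0], [0.0, -0.004, -1.0]]
ft_force: [-9.3, -1.4, 10.1]
grip_width: 0.0001
gripper_force: 6.6
```

```bash
python3 - <<'E'
from m import *
v=grab('top','t5.png'); cv2.imwrite('pics/t5c.png',cv2.resize(cv2.cvtColor(v['img'],cv2.COLOR_RGB2BGR)[120:370,130:410],None,fx=2,fy=2))
bar(v); v=grab('side','s5.png'); bar(v)
cv2.imwrite('pics/s5c.png',cv2.resize(cv2.cvtColor(v['img'],cv2.COLOR_RGB2BGR)[120:370,170:450],None,fx=2,fy=2))
E
```

```text
bar mid [ 0.5698 -0.0021] ang(deg towards robot) 8.51 len,wid 0.10950525 0.024767738 heel [ 0.5846 -0.101 ] rollerend c [0.555  0.0968]
bar mid [0.5472 0.14  ] ang(deg towards robot) 8.7 len,wid 0.052801307 0.023898935 heel [0.5623 0.0411] rollerend c [0.5321 0.2388]
```

View pics/s5c.png

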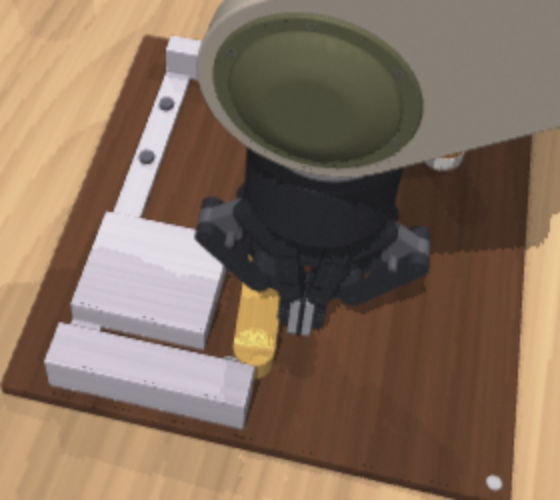

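The roller end, at (258,355) in the crop, has met the roller. The bar is about 5° from home. I'll continue in small steps and watch the force.

>>> {"method": "drive_tool", "body": {"series": [[[0.0001, 0.001, 0], 0.3, 0], [[0.0002, 0.002, 0], 0.6, 0], [[0.0002, 0.002, 0], 0.6, 0]]}}

```text
time_s: 14.4
position: [0.5271, 0.1224, 0.0172]
tool_rot: [[-0.121, 0.993, -0.005], [0.993, 0.121, -0.0], [0.0, -0.005, -1.0]]
ft_force: [-10.8, -1.5, 11.2]
grip_width: -0.0004
gripper_force: 7.2
```

>>> {"method": "drive_tool", "body": {"series": [[[0.0001, 0.001, 0], 0.3, 0], [[0.0002, 0.002, 0], 0.6, 0], [[0.0002, 0.002, 0], 0.6, 0]]}}

```text
time_s: 14.7
position: [0.5293, 0.1229, 0.0172]
tool_rot: [[-0.111, 0.994, -0.005], [0.994, 0.111, -0.0], [0.0, -0.005, -1.0]]
ft_force: [-11.0, -0.3, 10.3]
grip_width: -0.0002
gripper_force: 7.0
```

>>> {"method": "drive_tool", "body": {"series": [[[0.0001, 0.001, 0], 0.3, 0], [[0.0002, 0.002, 0], 0.6, 0], [[0.0002, 0.002, 0], 0.6, 0]]}}

```text
time_s: 15.0
position: [0.5314, 0.1234, 0.0172]
tool_rot: [[-0.1, 0.995, -0.004], [0.995, 0.1, 0.0], [0.001, -0.004, -1.0]]
ft_force: [-9.2, -0.1, 9.8]
grip_width: 0.0001
gripper_force: 6.4
```

>>> {"method": "drive_tool", "body": {"series": [[[0.0001, 0.001, 0], 0.3, 0], [[0.0002, 0.002, 0], 0.6, 0], [[0.0002, 0.002, 0], 0.6, 0]]}}

```text
time_s: 15.3
position: [0.5338, 0.1239, 0.0172]
tool_rot: [[-0.09, 0.996, -0.003], [0.996, 0.09, 0.0], [0.001, -0.003, -1.0]]
ft_force: [-8.2, 0.3, 7.9]
grip_width: 0.0003
gripper_force: 5.4
```

>>> {"method": "drive_tool", "body": {"series": [[[0.0001, 0.001, 0], 0.3, 0], [[0.0002, 0.002, 0], 0.6, 0], [[0.0002, 0.002, 0], 0.6, 0]]}}

```text
time_s: 15.6
position: [0.5362, 0.1244, 0.0173]
tool_rot: [[-0.079, 0.997, -0.002], [0.997, 0.079, 0.001], [0.001, -0.002, -1.0]]
ft_force: [-6.7, 2.4, 6.3]
grip_width: -0.0003
gripper_force: 4.4
```

>>> {"method": "drive_tool", "body": {"series": [[[0, 0.001, 0], 0.3, 0], [[0, 0.0015, 0], 0.4, 0], [[0, 0.0015, 0], 0.4, 0]]}}

```text
time_s: 15.9
position: [0.5379, 0.1246, 0.0173]
tool_rot: [[-0.072, 0.997, -0.002], [0.997, 0.072, 0.001], [0.001, -0.002, -1.0]]
ft_force: [-5.1, 2.7, 6.3]
grip_width: 0.0003
gripper_force: 3.8
```

>>> {"method": "drive_tool", "body": {"series": [[[0, 0.001, 0], 0.3, 0], [[0, 0.0015, 0], 0.4, 0], [[0, 0.0015, 0], 0.4, 0]]}}

```text
time_s: 16.2
position: [0.5395, 0.1249, 0.0173]
tool_rot: [[-0.065, 0.998, -0.001], [0.998, 0.065, 0.001], [0.001, -0.001, -1.0]]
ft_force: [-4.5, 3.4, 6.3]
grip_width: -0.0
gripper_force: 3.3
```

>>> {"method": "drive_tool", "body": {"series": [[[0, 0.001, 0], 0.2, 0], [[0, 0.001, 0], 0.2, 0]]}}

```text
time_s: 16.4
position: [0.5397, 0.125, 0.0172]
tool_rot: [[-0.062, 0.998, -0.003], [0.998, 0.062, 0.001], [0.001, -0.003, -1.0]]
ft_force: [-7.5, 3.8, 9.0]
grip_width: 0.0002
gripper_force: 5.3
```

>>> {"method": "drive_tool", "body": {"series": [[[0, 0.001, 0], 0, 0], [[0, 0.001, 0], 0, 0]]}}

```text
time_s: 16.6
position: [0.5399, 0.1251, 0.0172]
tool_rot: [[-0.062, 0.998, -0.005], [0.998, 0.062, 0.001], [0.001, -0.005, -1.0]]
ft_force: [-11.8, 3.1, 12.1]
grip_width: -0.0
gripper_force: 7.4
```

The tool has stalled against the pad at about 12 N. I'll back off, lift and check.

>>> {"method": "drive_tool", "body": {"series": [[[0, -0.005, 0], 0, 0], [[0, -0.015, 0], 0, 0], [[0, -0.03, -0.01], 0, 0], [[0, -0.05, -0.05], 0, 0], [[0, -0.09, -0.09], 0, 0], [[0, -0.13, -0.1], 0, 0], [[0, -0.15, -0.1], 0, 0], [[0, -0.15, -0.1], 0, 0], [[0, -0.15, -0.1], 0, 0]]}}

```text
time_s: 17.5
position: [0.3931, 0.1149, 0.1173]
tool_rot: [[-0.062, 0.998, 0.001], [0.998, 0.062, 0.0], [-0.0, 0.001, -1.0]]
ft_force: [1.1, -0.1, 0.6]
grip_width: 0.0
gripper_force: 0.0
```

```bash
python3 - <<'E'
from m import *
v=grab('top','t6.png'); cv2.imwrite('pics/t6c.png',cv2.resize(cv2.cvtColor(v['img'],cv2.COLOR_RGB2BGR)[120:370,130:410],None,fx=2,fy=2))
bar(v); bar(grab('side'));s=env.observe(); print(s['position'],s['ft_force'])
E
```

```text
bar mid [0.5702 0.0546] ang(deg towards robot) 3.98 len,wid 0.22186543 0.024874898 heel [ 0.5771 -0.0451] rollerend c [0.5632 0.1544]
bar mid [0.5686 0.0545] ang(deg towards robot) 4.01 len,wid 0.22202004 0.024678016 heel [ 0.5756 -0.0453] rollerend c [0.5616 0.1542]
[0.3936014  0.114932   0.11690675] [ 0.55322867 -0.28052394 -0.28213711]
```

View pics/t6c.png

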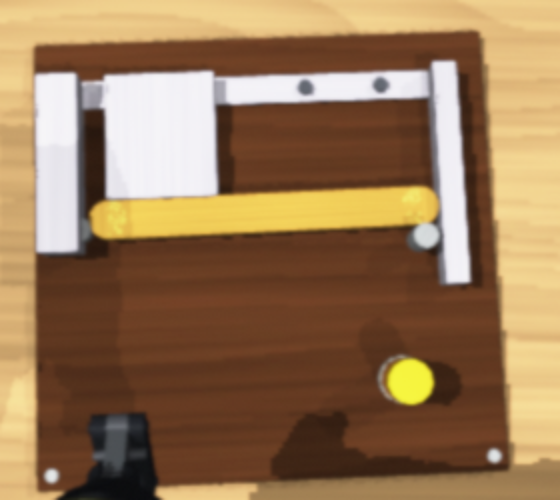

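The bar lies along the pad's near edge at (105–217,198) in the crop, with its heel on the stop and post and its round end past the roller. The measured gap to the pad is under 0.5 mm, which is within calibration noise. The vial at (410,380) hasn't moved and the gripper is clear, so I'm handing in.

```bash
python3 -c "
from rig import env
print(env.close_job())"
```

```text
the job is handed in; nothing more can be done
None
```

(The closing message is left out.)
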